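# Restock the wheel lane of a gravity-feed rack

### The arm

A 7-joint arm with a two-finger parallel gripper is mounted at the origin on a cart in front of the work surface, level with it; the furniture and walls round the work are solid. World frame = base frame: x ahead of the robot, y to its left, z up, the work surface at z = 0. Lengths are in m, angles in rad, forces in N, time in s.
With the tool pointing down it reaches from about 0.4 to 0.85 m from the base axis. Payload 6.9 kg.
Tool frame: the origin (TCP) lies midway between the tips of the shut fingers; the grasp point (between the pads) lies behind it (ctrl.pinch_z is the z of the grasp point in the tool frame, in m); z points along the fingers, y is the direction in which the jaws open and shut (so a half turn about z gives the same grasp; the last joint's range is limited). The gripper opens to 85 mm and grips with 20 to 120 N. Pads are 22 mm wide; open, the fingers measure 114 mm over their backs; the gripper's body (76 mm by 85 mm) begins 54 mm behind the grasp point. The pads swing forward as they close: fully open they stand 13 mm farther back than shut.
Start: joints at [-1.131, 0.507, -0.238, 1.5, 0.126, 1.149, -0.155], TCP at [0.205, 0.59, 0.231] pointing down, gripper open.
Joint ranges: [-3.08, 3.08], [-0.24, 2.05], [-1.43, 1.35], [0, 2.5], [-1.52, 4.66], [0.17, 1.96], [-2.89, 2.89]. Speed limits (rad/s): [2.39, 2.39, 3.14, 3.14, 3.14, 3.14, 3.14].

### API

Orientations are given as a unit quaternion [w, x, y, z].
In Python, from station import ctrl, get_state, vision, ticket, models gives the robot as it stands. Calls block until the motion is done:
- ctrl.movep(position, orientation): joint-space move of the TCP to a pose.
- ctrl.movel(position, frame=None, max_speed=0.15): straight line of the TCP; frame=None keeps the orientation; max_speed is the mean speed in m/s.
- ctrl.set_joints(angles): joint-space move.
- ctrl.ungrasp() and ctrl.close_gripper(force=None): open the fingers fully, or close them until they stop; force is the grip in N (None keeps the last).
- ctrl.pause(seconds).
- ctrl.ik(position, orientation): joint angles nearest the present ones, or None.
- get_state(): the state.
- vision.grab_frame(name): name is "scene" or "top"; returns (picture, depth): 420x560x3 uint8, blue, green, red; 420x560 float32, m along the optical axis (not along the pixel's ray), 0 where there is no reading.
- vision.camera_info(name): a dict with "mtx" (3x3 intrinsics, pixels), "R" (3x3) and "t" (3): a world point X has camera coordinates R X + t. Camera axes: x right, y down, z forward; pixel columns grow to the right and rows downward; lengths in m; the calibration is good to about 2 mm. A picture is of the moment at which its call begins. camera_info takes no time and is no camera call.
A pose or a line that the arm cannot do raises ctrl.Unreachable and nothing moves.
- ticket.close_job(): hands the job in, once; it reports no verdict.
Trained networks look in the newest picture that a camera, given by its name, has taken for a name from the list of things; names that differ only in an ending like _2 or _b are one class to them, and where a whole thing is asked for, a point or a joint stands for the part that bears it (a point fixed in the world has none). Each returns a list of dicts, best first, with "p" (0 to 1); they miss things now and then, are a little off and sometimes report something else, mostly with a low value. They report only what shows in the picture. A call takes as long as a camera call. They do not tell look-alikes from the thing itself.
- models.recognise(camera, target): "point" ([column, row] in pixels, amid what is visible of it).
- models.masks_of(camera, target): "mask" (420x560 bool, what is visible of it) and "point" ([column, row] in pixels, amid what is visible of it).
The state is a dict: "time": time; "qpos": joint angles; "qd": joint speeds; "tau": joint torques, N m; "tcp_pos": TCP position; "eef_rot": TCP orientation; "contact_force": force on the tool from outside, world axes, zero at the start; "wrist_torque": the same for the moment, N m; "width": finger opening in m.
Only numpy, scipy, OpenCV 4.12 (cv2) and the standard library are available. Lean on these libraries where they do the work, as an engineer would, in place of code of your own. Each camera call takes 0.05 s, during which the arm holds its last target. There are 200 camera calls.

### The job

Restock the small gravity-feed rack: first press its raised end gate fully down, then push the carton that waits on the rack's loading deck (push it, do not lift it) so that it runs down the wheel lane and rests flat against the gate. After that, take the second carton from the side bench and set it into the lane the right way up, lying the same way as the first, so that it comes to rest flat up against the first carton. Never tip a carton over, and leave the other things where they are.

Things in the scene. Friction and masses are not known exactly. Their poses are not given: they have to be found in the camera images.
- rack: Bench-top gravity-feed rack, aluminium and steel, fixed to the bench, 235 mm long (x), 132 wide (y). Origin: on the bench under it, mid-width; z up; x along the lane, downhill, roughly away from the robot. Level loading deck: 128 mm wide, top at z = 80 mm, x = -117 to -46 mm, open at rear (-x); its last 35 mm have slippery lead-in strips 13 mm high, narrowing from 114 to 94 mm.
- lane: Sloped wheel lane of the rack: 150 mm long, 96 mm clear between guides 12 mm above the wheels. Origin: lower end, mid-width, wheel-top height, on the gate uphill face (100 mm along rack x, 45 mm up). x downhill along the wheels (13 degrees below level), y across, z square to the wheels. Lane: x = -150 mm to 0. Cartons lie with their 82 mm along y. One let go on the wheels rolls down by itself.
- gate (a joint): End gate: steel blade sliding along lane z. 0 = fully down (closed, blade 5 mm above the wheels); starts raised 36 to 44 mm, so that a carton would run out below it; upper limit 50 mm. Stays where it is left (about 4 N of friction).
- gate_bar (a point): Centre of the top face of the gate black push bar (116 mm along lane y, 24 along lane x, 10 thick). Moves with the gate along lane z; with the gate down it is 65 mm above the wheel plane at lane x = 2.5 mm, the highest part of that end of the rack. Keep clear of the tall press fixture left of it (from about world y = 0.10, x = 0.55) and the letter trays behind (from about x = 0.72).
- crest (a point): Where the deck meets the top of the lane, mid-width, 80 mm above the bench. A carton pushed on until its rear face is level with this point tips onto the wheels and runs down by itself; on the deck it stays where it is left.
- first_carton: First carton: small white printed carton, 50 mm (x) by 82 mm (y) by 34 mm high, about 0.15 kg, waiting on the loading deck of the rack, lying across the deck, a little off-centre and askew. Origin: centre of its underside, z up.
- second_carton: Second carton, the same make and size (50 x 82 x 34 mm, about 0.15 kg, origin at the centre of its underside, z up), standing on the side bench to the right of the robot (top also at z = 0).
- tape_roll: Bystander: roll of masking tape, 73 mm across, 19 mm high, lying on the side bench. Origin: centre of its underside.
- parts_jar: Bystander: clear screw jar with blue lid, 65 mm across, 60 mm high, on the front bench at the left. Origin: centre of its underside.
- punch_2: Bystander: brass-coloured press punch, 29 mm across, 45 mm high, standing on the front bench at the left. Origin: centre of its underside.
- punch_3: Bystander: dark press punch, 26 mm across, 38 mm high, standing on the front bench at the left. Origin: centre of its underside.
Not all that is in view belongs to the job. What is shaped like the first_carton but yellow is not meant.

How it is judged:
On the way, in this order (a step that is already met when the one before it is completed fails the run):
1. the end gate is fully down while the first carton still waits on the deck (value of joint gate below 0.004 m and x of first_carton in the frame of rack below -0.07 m), for 0.2 s.
2. the first carton lies flat on the wheels against the closed gate (value of joint gate below 0.004 m and x of first_carton in the frame of lane between -0.033 and -0.018 m and angle between the z axis of first_carton and the z axis of lane, either way round below 0.1 rad and angle between the y axis of first_carton and the y axis of lane, either way round below 0.12 rad and z of first_carton in the frame of lane between -0.006 and 0.006 m and y of first_carton in the frame of lane between -0.012 and 0.012 m), for 0.2 s.
3. the second carton lies flat on the wheels up against the first (all of step 2 and x of second_carton in the frame of lane between -0.089 and -0.066 m and distance between first_carton and second_carton below 0.058 m and angle between the z axis of second_carton and the z axis of lane, either way round below 0.1 rad and angle between the y axis of second_carton and the y axis of lane, either way round below 0.12 rad and z of second_carton in the frame of lane between -0.006 and 0.006 m and y of second_carton in the frame of lane between -0.012 and 0.012 m), for 0.2 s.
At the end, for the whole second after the job is handed in: Gate down (4 mm); first carton against it (centre 18 to 33 mm uphill of the gate face), second right behind (66 to 89 mm; centres under 58 mm apart); both right way up, flat on the wheels (0.1 rad, 6 mm), across the lane (0.12 rad, 12 mm off-centre at most), at rest (all of step 3 and linear speed of each of first_carton, second_carton below 0.02 m/s); the robot touches nothing.
It fails at once if the first carton is lifted instead of pushed (height (world z) of first_carton above 0.1 m).
It fails at once if a carton is tipped over (angle between any of first_carton, second_carton's own z axis and vertical above 0.8 rad).
It fails at once if one of the other things is moved by more than 20 mm (distance of any of tape_roll, parts_jar, punch_2, punch_3 from where it was at the start of the episode above 0.02 m).
It also fails if it takes over 64 s, if anything falls off the work surface, if the arm or the gripper's body presses on something with over 40 N, if the wrist force passes 120 N, or if a joint passes its speed limit or range.

## Working session

There is one attempt and no reset: what is moved stays moved. The work goes in short steps, each a Python script; the robot and the scene stay as the last script left them, time stands still between calls to the robot, and variables do not carry over. Pictures are saved under pics/ and viewed, about 8 in all and at most 12, crops included, and the job is handed in when it is done.

```bash
mkdir -p pics; ls
cat > h.py <<'E'
import numpy as np, cv2
from station import ctrl, get_state, vision, ticket, models
def grab(n):
    im,d=vision.grab_frame(n); return im,d
def cloud(n,d):
    c=vision.camera_info(n);K=np.array(c["mtx"]);R=np.array(c["R"]);t=np.array(c["t"])
    v,u=np.mgrid[:d.shape[0],:d.shape[1]]
    p=np.stack([(u-K[0,2])/K[0,0]*d,(v-K[1,2])/K[1,1]*d,d],-1)
    w=(p-t)@R; w[d<=0]=np.nan; return w
E
python3 - <<'E'
from h import *
for n in("scene","top"):
    im,d=grab(n); cv2.imwrite(f"pics/{n}0.png",im); W=cloud(n,d)
    c=vision.camera_info(n); print(n,-np.array(c["R"]).T@np.array(c["t"]))
    for t in("rack","gate","gate_bar","first_carton","second_carton","tape_roll"):
        for r in models.masks_of(n,t)[:4]:
            q=W[r["mask"]]; q=q[~np.isnan(q[:,0])]
            print(t,round(r["p"],2),np.round(r["point"]),np.round(np.median(q,0),3) if len(q) else 0,np.round(np.percentile(q,[3,97],axis=0),3).tolist() if len(q) else 0)
s=get_state(); print(s["time"],s["eef_rot"],ctrl.pinch_z)
E
```

```text
pics
scene [-0.5559403   1.08810552  0.94937142]
rack 0.86 [265. 236.] [ 0.529 -0.001  0.058] [[0.393, -0.089, 0.004], [0.633, 0.043, 0.143]]
gate 0.81 [248. 206.] [ 0.627 -0.039  0.118] [[0.617, -0.089, 0.085], [0.646, 0.01, 0.147]]
gate_bar 0.71 [252. 202.] [ 0.627 -0.036  0.12 ] [[0.618, -0.083, 0.091], [0.64, 0.01, 0.147]]
first_carton 0.73 [285. 227.] [ 0.414 -0.001  0.11 ] [[0.399, -0.05, 0.081], [0.451, 0.031, 0.117]]
first_carton 0.54 [350. 204.] [ 0.468 -0.458  0.018] [[0.454, -0.469, 0.002], [0.483, -0.448, 0.038]]
second_carton 0.59 [334. 212.] [ 0.47  -0.331  0.032] [[0.445, -0.388, 0.004], [0.507, -0.305, 0.038]]
tape_roll 0.69 [321. 203.] [ 0.58  -0.398  0.016] [[0.546, -0.432, -0.001], [0.609, -0.367, 0.022]]
top [ 0.42862226 -0.01114495  1.61017359]
gate 0.84 [270. 175.] [ 0.631 -0.043  0.144] [[0.62, -0.095, 0.091], [0.647, 0.006, 0.151]]
gate_bar 0.9 [271. 175.] [ 0.632 -0.04   0.144] [[0.621, -0.094, 0.097], [0.649, 0.009, 0.151]]
gate_bar 0.63 [369. 192.] [ 0.592 -0.394  0.019] [[0.553, -0.435, 0.001], [0.616, -0.37, 0.025]]
first_carton 0.92 [263. 237.] [ 0.429 -0.014  0.114] [[0.406, -0.053, 0.108], [0.452, 0.023, 0.121]]
first_carton 0.73 [396. 232.] [ 0.456 -0.49   0.034] [[0.42, -0.524, 0.011], [0.494, -0.456, 0.041]]
second_carton 0.76 [358. 226.] [ 0.482 -0.353  0.035] [[0.45, -0.394, 0.003], [0.514, -0.315, 0.041]]
second_carton 0.65 [272. 208.] [ 0.545 -0.039  0.061] [[0.419, -0.095, 0.001], [0.64, 0.033, 0.148]]
second_carton 0.26 [134. 238.] [0.426 0.427 0.017] [[0.416, 0.42, 0.008], [0.437, 0.435, 0.039]]
tape_roll 0.78 [367. 200.] [ 0.582 -0.399  0.018] [[0.548, -0.437, -0.001], [0.613, -0.369, 0.025]]
0.7 [-9.35911732e-06  1.66126262e-01  9.86104490e-01 -6.27817346e-06] -0.0187
```

Run:
```python
from h import *
im=cv2.imread("pics/top0.png"); cv2.imwrite("pics/topc.png",cv2.resize(im[145:275,230:420],None,fx=4,fy=4,interpolation=cv2.INTER_CUBIC))
```

```text
(no output)
```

View pics/topc.png

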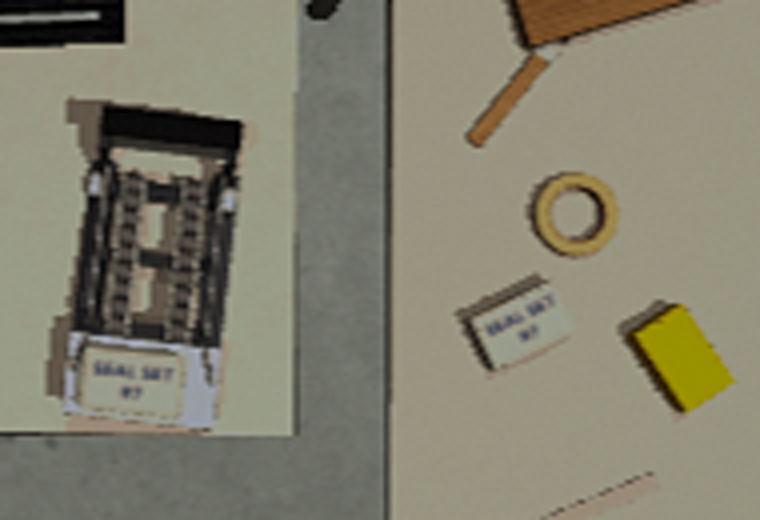

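View pics/scene0.png

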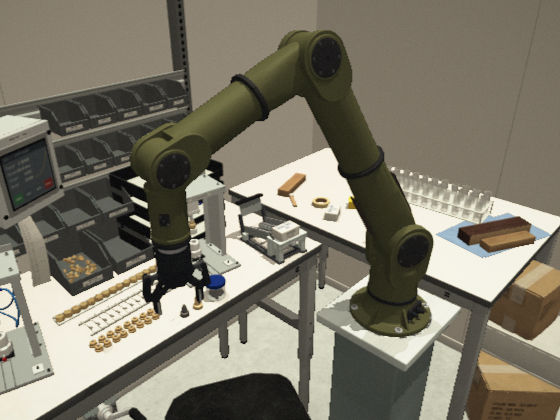

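Run:
```python
from h import *
im,d=grab("top"); W=cloud("top",d)
def rect(m,nm):
    q=W[m][:,:2]; r=cv2.minAreaRect((q*1000).astype(np.float32)); 
    b=cv2.boxPoints(r); e=b[1]-b[0]; f=b[2]-b[1]; 
    L=e if np.hypot(*e)>np.hypot(*f) else f
    a=np.degrees(np.arctan2(L[1],L[0]))%180-90
    print(nm,m.sum(),"c",np.round(r[0],1),"size",np.round(r[1],1),"yaw(y axis)",round(a,1),"z",np.round(np.median(W[m][:,2]),4),"mean",np.round(q.mean(0),4))
x,y,z=W[...,0],W[...,1],W[...,2]
near=(x>.35)&(x<.7)&(y>-.15)&(y<.09)
rect(near&(z>.135)&(z<.16)&(x>.6),"bar")
rect(near&(z>.104)&(z<.125)&(x<.48),"carton1")
dk=near&(z>.07)&(z<.125)&(x<.48)
dk=cv2.morphologyEx(dk.astype(np.uint8),cv2.MORPH_OPEN,np.ones((3,3),np.uint8))>0
rect(dk,"deck+carton")
s=(y<-.27)&(y>-.42)&(x>.42)&(x<.54)&(z>.027)&(z<.045)
rect(s,"carton2")
# rack outline >0.03
rk=near&(z>.03)&(z<.13); rect(rk,"rack")
for x0 in np.arange(.38,.68,.02):
    k=rk&(abs(x-x0)<.006); 
    if k.sum(): print(round(x0,2),np.round([y[k].min(),y[k].max(),np.median(z[k])],3))
```

```text
bar 258 c [635.3 -42.6] size [114.   24.6] yaw(y axis) -6.2 z 0.1447 mean [ 0.6346 -0.043 ]
carton1 380 c [428.1 -14.3] size [81.8 49.9] yaw(y axis) -4.8 z 0.1146 mean [ 0.4282 -0.0143]
deck+carton 802 c [437.3 -23.1] size [127.9  84.4] yaw(y axis) -5.5 z 0.0882 mean [ 0.4309 -0.0223]
carton2 340 c [ 482.4 -354. ] size [50.3 83.2] yaw(y axis) 26.3 z 0.035 mean [ 0.4824 -0.3539]
rack 1664 c [512.  -30.6] size [127.8 234.8] yaw(y axis) 84.3 z 0.0784 mean [ 0.4919 -0.0287]
0.4 [-0.081  0.043  0.081]
0.42 [-0.084  0.043  0.113]
0.44 [-0.088  0.04   0.113]
0.46 [-0.087  0.037  0.08 ]
0.48 [-0.077  0.024  0.07 ]
0.5 [-0.08   0.021  0.068]
0.52 [-0.08   0.018  0.065]
0.54 [-0.083  0.015  0.057]
0.56 [-0.087  0.015  0.054]
0.58 [-0.102  0.012  0.048]
0.6 [-0.102  0.024  0.044]
0.62 [-0.098  0.016  0.098]
```

```bash
cat >> h.py <<'E'
from scipy.spatial.transform import Rotation as Rn
O=np.array([.511,-.0305,0]);YAW=np.radians(-5.8);T=np.radians(13)
Rr=Rn.from_euler('z',YAW).as_matrix()
Rl=Rr@Rn.from_euler('y',T).as_matrix()
rk=lambda *p:O+Rr@np.array(p)
LO=rk(.1,0,.045)
ln=lambda *p:LO+Rl@np.array(p)
def quat(y,z):
    y=np.array(y,float);z=np.array(z,float);y-=z*(y@z);y/=np.linalg.norm(y)
    q=Rn.from_matrix(np.c_[np.cross(y,z),y,z]).as_quat(); return np.roll(q,1)
def down(yaw): return quat([np.cos(yaw),np.sin(yaw),0],[0,0,-1])
def both(y,z): return [quat(y,z),quat(-np.array(y),z)]
def st():
    s=get_state(); print("t",round(s["time"],2),"tcp",np.round(s["tcp_pos"],4),"F",np.round(s["contact_force"],1),"w",round(s["width"],4))
E
python3 - <<'E'
from h import *
im,d=grab("top"); W=cloud("top",d); x,y,z=[W[...,i] for i in range(3)]
for x0 in np.arange(.3,.8,.05):
    print(round(x0,2),[round(float(np.nanmax(np.where((abs(x-x0-.025)<.025)&(abs(y-y0-.025)<.025),z,-1))),2) for y0 in np.arange(-.1,.5,.05)])
yr=Rr[:,1]
def t(nm,p,qs):
    for q in qs:
        j=ctrl.ik(p,q); print(nm,np.round(p,3),None if j is None else np.round(j,2))
D=[0,0,-1]
t("via",[.35,.35,.3],both(yr,D)); t("via2",[.45,0,.3],both(yr,D))
t("press",ln(.0025,0,.12),both(yr,D)); t("pressL",ln(.0025,0,.06),both(yr,D))
for xx in(-.155,-.14,-.13,-.04,-.025): t("push",rk(xx,.007,.09),both(yr,D))
c=np.radians(26.3);cx=[np.cos(c),np.sin(c),0]
t("grasp",[.482,-.354,.006],both(cx,D)); t("graspup",[.482,-.354,.15],both(cx,D))
t("place",ln(-.113,0,.004),both(Rl[:,0],-Rl[:,2])); t("placeup",ln(-.113,0,.1),both(Rl[:,0],-Rl[:,2]))
for a in (10,20): t("pushtilt%d"%a,rk(-.14,.007,.09),both(yr,Rr@[-np.sin(np.radians(a)),0,-np.cos(np.radians(a))]))
E
```

```text
0.3 [-0.88, -0.87, -0.88, -0.88, -0.88, -0.88, -0.28, -0.28, -0.27, -0.27, -0.27, -0.27]
0.35 [0.09, 0.09, 0.08, 0.01, 0.01, 0.01, 0.01, 0.01, 0.06, 0.01, 0.01, 0.01]
0.4 [0.12, 0.12, 0.13, 0.01, 0.01, 0.01, 0.01, 0.07, 0.07, 0.05, 0.04, 0.01]
0.45 [0.1, 0.12, 0.12, 0.01, 0.02, 0.02, 0.01, 0.07, 0.07, 0.01, 0.01, 0.02]
0.5 [0.08, 0.07, 0.09, 0.01, 0.02, 0.02, 0.02, 0.02, 0.02, 0.01, 0.01, 0.03]
0.55 [0.07, 0.06, 0.07, 0.01, 0.29, 0.29, 0.28, 0.28, 0.28, 0.03, 0.02, 0.02]
0.6 [0.15, 0.15, 0.15, 0.01, 0.29, 0.28, 0.28, 0.28, 0.29, 0.02, 0.02, 0.02]
0.65 [0.01, 0.14, 0.14, 0.01, 0.3, 0.3, 0.3, 0.3, 0.29, 0.03, 0.03, 0.03]
0.7 [0.01, 0.27, 0.25, 0.25, 0.25, 0.25, 0.25, 0.3, 0.3, 0.06, 0.06, 0.06]
0.75 [0.01, 0.27, 0.27, 0.24, 0.24, 0.23, 0.23, 0.24, 0.27, 0.05, 0.05, 0.1]
via [0.35 0.35 0.3 ] [-0.63  0.25 -0.27  1.71  0.07  1.19  0.55]
via [0.35 0.35 0.3 ] [-1.21  0.27  0.5   1.72 -0.14  1.19 -2.34]
via2 [0.45 0.   0.3 ] [-0.2   0.18  0.18  1.81 -0.03  1.15  1.46]
via2 [0.45 0.   0.3 ] [-0.59  0.21  0.68  1.82 -0.14  1.16 -1.54]
press [ 0.64  -0.044  0.161] [ 0.06  0.58 -0.04  1.55  0.03
[... 1158 characters left out ...]
0.42  0.98  1.46]
graspup [ 0.482 -0.354  0.15 ] [ 0.06  0.72  0.95  1.7  -0.65  1.08 -1.46]
place [ 0.502 -0.03   0.074] [-0.16  0.64  0.29  1.82 -0.21  0.95  0.14]
place [ 0.502 -0.03   0.074] [ 0.36  0.67 -0.55  1.81  0.33  1.    2.7 ]
placeup [ 0.523 -0.032  0.168] [-0.19  0.56  0.34  1.66 -0.19  1.18  0.12]
placeup [ 0.523 -0.032  0.168] [ 0.31  0.56 -0.46  1.66  0.2   1.2   2.83]
pushtilt10 [ 0.372 -0.009  0.09 ] [ 0.03  0.42 -0.06  2.18  0.    0.72  1.43]
pushtilt10 [ 0.372 -0.009  0.09 ] [-0.44  0.49  0.61  2.18 -0.39  0.77 -1.22]
pushtilt20 [ 0.372 -0.009  0.09 ] [ 0.07  0.52 -0.11  2.04  0.01  0.93  1.43]
pushtilt20 [ 0.372 -0.009  0.09 ] [-0.38  0.58  0.57  2.05 -0.34  0.98 -1.26]
```

Run:
```python
from h import *
q=quat(Rr[:,1],[0,0,-1])
ctrl.close_gripper(30)
ctrl.movep([.35,.35,.3],q); ctrl.movep([.45,0,.3],q); ctrl.movep(ln(.0025,0,.125),q); st()
ctrl.movel(ln(.0025,0,.068),max_speed=.06); st()
for z in (.066,.0645,.0635,.0625,.0615):
    ctrl.movel(ln(.0025,0,z),max_speed=.03); st()
    if np.linalg.norm(get_state()["contact_force"])>15: break
ctrl.movel(ln(.0025,0,.12),max_speed=.15)
im,d=grab("top"); W=cloud("top",d); x,y,z=[W[...,i] for i in range(3)]
```

```text
t 4.99 tcp [ 0.6406 -0.0428  0.1671] F [-0.4  0.8 -0.1] w 0.0001
t 6.09 tcp [ 0.6278 -0.0425  0.1105] F [ 0.4 -0.  -0.2] w 0.0001
t 6.34 tcp [ 0.6279 -0.0425  0.1094] F [-0.2 -0.9  5.1] w 0.0004
t 6.59 tcp [ 0.628  -0.0425  0.1091] F [-2.5 -0.3 13.8] w 0.0003
t 6.84 tcp [ 0.628  -0.0425  0.1089] F [-5.   1.3 17.7] w 0.0004
```

Run:
```python
from h import *
q=quat(Rr[:,1],[0,0,-1])
ctrl.movep(rk(-.10,.007,.25),q); ctrl.movep(rk(-.15,.007,.17),q); st()
im,d=grab("top"); W=cloud("top",d); x,y,z=[W[...,i] for i in range(3)]
r=models.masks_of("top","gate_bar")
for k in r[:2]:
    w=W[k["mask"]]; print(k["p"],np.round(np.nanpercentile(w,[5,50,95],axis=0),4).tolist())
m=(abs(x-.62)<.03)&(abs(y+.04)<.05)&(z>.085); print(m.sum(), np.round([np.median(W[m],0),W[m].min(0),W[m].max(0)],4).tolist())
print("expected",ln(.0025,0,.065))
c=im[150:265,225:320]; im2,_=grab("scene"); c2=im2[170:280,210:330]
cv2.imwrite("pics/g1.png",np.hstack([cv2.resize(c,(400,480)),cv2.resize(c2,(400,480))]))
```

```text
t 8.85 tcp [ 0.3631 -0.0084  0.1692] F [1.4 0.6 0.6] w -0.0003
0.79 [[0.6122, -0.0889, 0.0584], [0.6221, -0.044, 0.1072], [0.6372, 0.0047, 0.1141]]
214 [[0.6268, -0.0406, 0.1083], [0.6114, -0.0874, 0.0969], [0.6418, 0.0093, 0.1194]]
expected [ 0.62745849 -0.04232942  0.10777168]
```

View pics/g1.png

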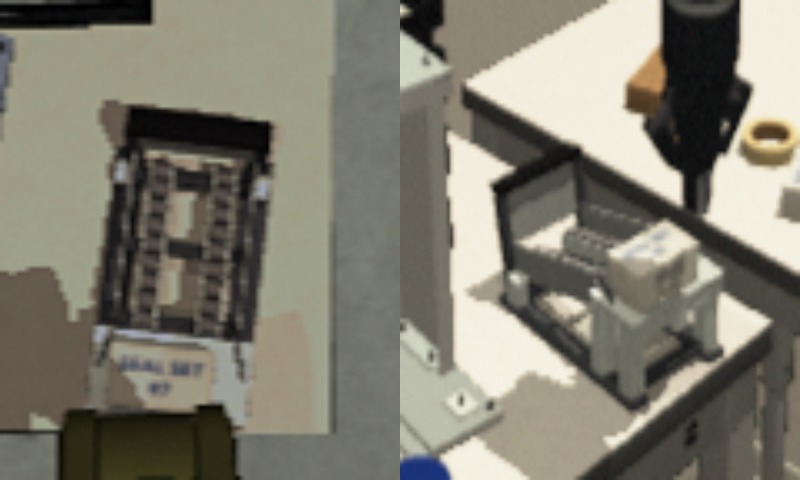

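Run:
```python
from h import *
ctrl.movel(rk(-.15,.006,.094),max_speed=.12)
ctrl.movel(rk(-.125,.006,.094),max_speed=.06);st()
for xx in (-.10,-.08,-.065,-.055):
    ctrl.movel(rk(xx,.005,.094),max_speed=.05);st()
im,d=grab("top"); im2,_=grab("scene")
cv2.imwrite("pics/p1.png",np.hstack([cv2.resize(im[150:265,225:320],(400,480)),cv2.resize(im2[170:280,210:330],(400,480))]))
```

```text
t 10.35 tcp [ 0.3872 -0.0119  0.0939] F [-0.7  0.8 -0.4] w 0.0005
t 11.0 tcp [ 0.4121 -0.0154  0.0939] F [-0.   0.   0.2] w -0.0003
t 11.55 tcp [ 0.4322 -0.0174  0.0939] F [-0.   1.4 -0.6] w -0.0002
t 12.0 tcp [ 0.4471 -0.019   0.0939] F [-0.7  0.4 -0.1] w -0.0
t 12.35 tcp [ 0.4571 -0.02    0.094 ] F [-0.4  0.5 -0.5] w -0.0003
```

View pics/p1.png

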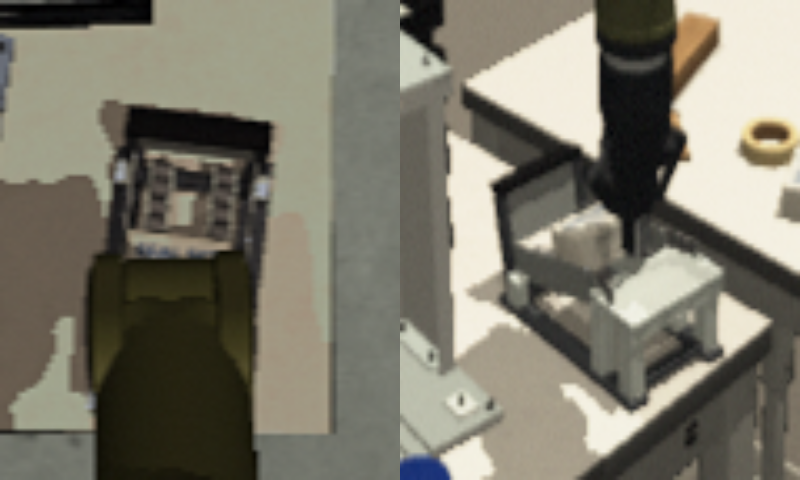

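```bash
cat >> h.py <<'E'
def fit(name="top"):
    im,d=grab(name); W=cloud(name,d)
    L=(W-LO)@Rl
    m=(abs(L[...,1])<.05)&(L[...,0]<.0)&(L[...,0]>-.17)&(L[...,2]>.022)&(L[...,2]<.05)
    q=L[m]; r=cv2.minAreaRect((q[:,:2]*1000).astype(np.float32))
    print("lane rect",m.sum(),np.round(r[0],1),np.round(r[1],1),round(r[2],1),"z",np.round(np.percentile(q[:,2],[5,50,95]),4),"x",np.round(np.percentile(q[:,0],[1,99]),4),"y",np.round(np.percentile(q[:,1],[1,99]),4))
    return im,L
E
python3 - <<'E'
from h import *
q=quat(Rr[:,1],[0,0,-1])
ctrl.movel(rk(-.043,.005,.094),max_speed=.05)
ctrl.pause(.3)
ctrl.movel(rk(-.06,.005,.2),max_speed=.2)
ctrl.movep([.36,-.2,.3],q); st()
im,_=fit(); im2,_=grab("scene")
cv2.imwrite("pics/p2.png",np.hstack([cv2.resize(im[150:265,225:320],(400,480)),cv2.resize(im2[170:280,210:330],(400,480))]))
E
```

```text
t 14.72 tcp [ 0.3604 -0.1989  0.2989] F [-0.3 -0.   0.9] w -0.0001
lane rect 365 [-26.2  -1. ] [51.7 94.5] 0.0 z [0.0277 0.0345 0.0403] x [-0.0515 -0.0007] y [-0.0352  0.0455]
```

View pics/p2.png

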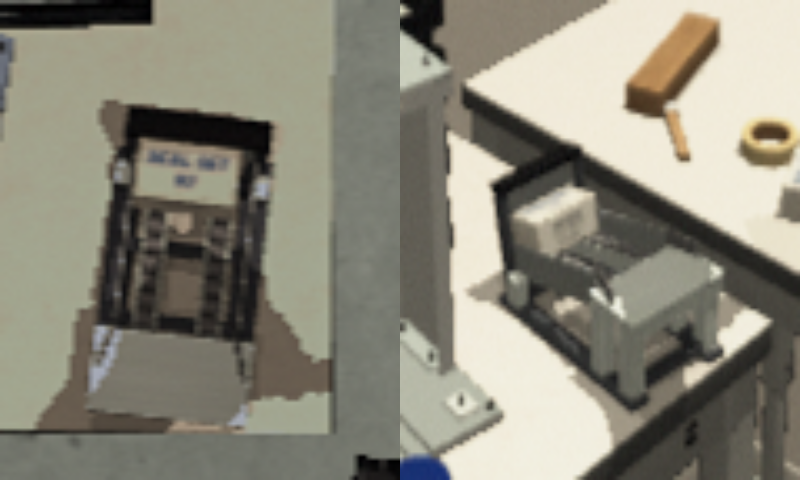

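Run:
```python
from h import *
c=np.radians(26.3); q=quat([np.cos(c),np.sin(c),0],[0,0,-1])
ctrl.ungrasp()
ctrl.movep([.482,-.354,.16],q)
ctrl.movel([.482,-.354,.004],max_speed=.12); st()
ctrl.close_gripper(30); st()
ctrl.movel([.482,-.354,.05],max_speed=.08); st()
im,_=grab("top"); im2,_=grab("scene")
cv2.imwrite("pics/g2.png",np.hstack([cv2.resize(im[170:265,320:420],(400,400)),cv2.resize(im2[170:260,280:400],(400,400))]))
ctrl.movel([.482,-.354,.2],max_speed=.15); st()
```

```text
t 18.01 tcp [ 0.4824 -0.3543  0.0047] F [ 0.1 -0.3  0.4] w 0.0853
t 18.43 tcp [ 0.4822 -0.3542  0.0046] F [-0.7  0.1  4.4] w 0.0494
t 19.16 tcp [ 0.4819 -0.3538  0.0499] F [-0.4  0.3 -1.9] w 0.0495
t 20.41 tcp [ 0.4816 -0.3536  0.199 ] F [-1.  -0.6 -2. ] w 0.0495
```

View pics/g2.png

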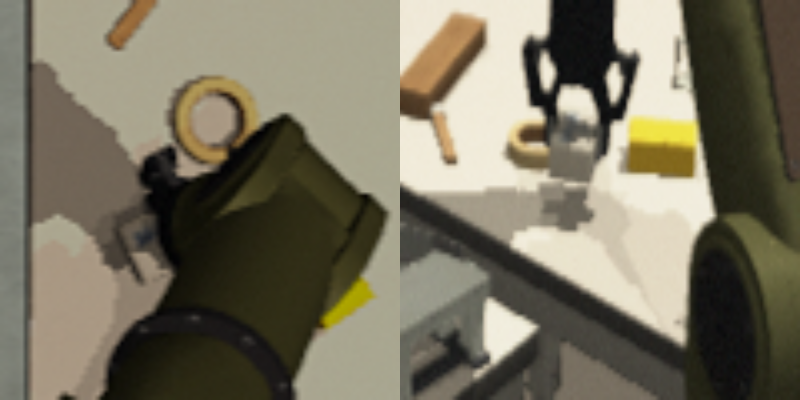

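Run:
```python
from h import *
q=quat(Rl[:,0],-Rl[:,2]); X=-.118
ctrl.movep(ln(X,.002,.13),q); st()
ctrl.movel(ln(X,.002,.03),max_speed=.1); st()
ctrl.movel(ln(X,.002,.010),max_speed=.04); st()
for z in (.008,.0065,.005,.0035):
    ctrl.movel(ln(X,.002,z),max_speed=.03); s=get_state()["contact_force"]; st()
    if s[2]>1.5: break
im,_=grab("top"); im2,_=grab("scene")
cv2.imwrite("pics/pl.png",np.hstack([cv2.resize(im[150:265,225:320],(400,480)),cv2.resize(im2[170:280,210:330],(400,480))]))
```

```text
t 21.65 tcp [ 0.5253 -0.0315  0.1981] F [-0.3 -1.1 -2.2] w 0.0496
t 22.8 tcp [ 0.5036 -0.0279  0.1013] F [ 0.4 -0.2 -2.4] w 0.0497
t 23.45 tcp [ 0.4986 -0.0273  0.0812] F [ 0.5 -0.2 -1.4] w 0.0492
t 23.7 tcp [ 0.4981 -0.0272  0.0793] F [-0.2  0.2 -1.9] w 0.0495
t 23.95 tcp [ 0.4977 -0.0271  0.0778] F [ 0.1 -0.2 -2.5] w 0.0491
t 24.2 tcp [ 0.4973 -0.0271  0.0763] F [-0.1 -0.3 -1.4] w 0.0496
t 24.45 tcp [ 0.4982 -0.0272  0.0756] F [ 2.3 -0.4  4.5] w 0.0495
```

View pics/pl.png

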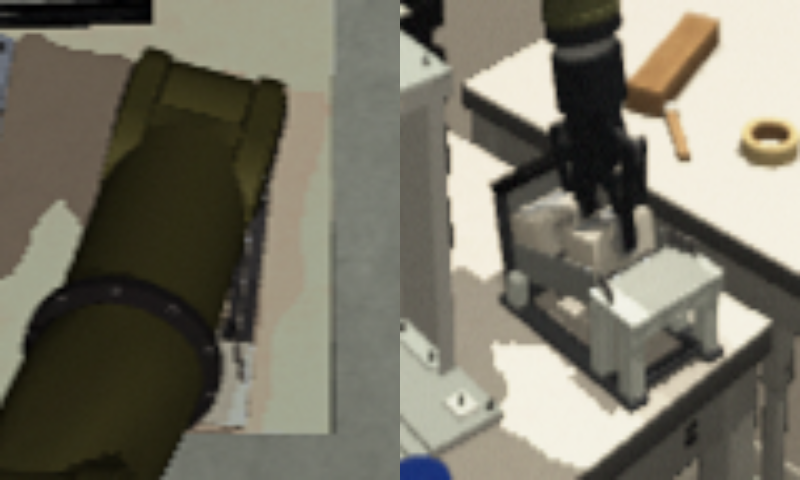

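Run:
```python
from h import *
X=-.118
ctrl.ungrasp(); st()
ctrl.movel(ln(X,.002,.02),max_speed=.06)
ctrl.movel(ln(X,.002,.16),max_speed=.1); st()
ctrl.movep([.36,-.2,.3],quat(Rr[:,1],[0,0,-1])); st()
im,L=fit(); im2,_=grab("scene")
r=models.masks_of("top","first_carton")
for k in r[:3]:
    q=L[k["mask"]]; q=q[q[:,2]>.024]
    if len(q)>20: print(round(k["p"],2),np.round(k["point"]),np.round(np.nanmean(q,0),4),[np.round(v,1) for v in cv2.minAreaRect((q[:,:2]*1000).astype(np.float32))])
cv2.imwrite("pics/f.png",np.hstack([cv2.resize(im[150:265,225:320],(400,480)),cv2.resize(im2[170:280,210:330],(400,480))]))
```

```text
t 25.0 tcp [ 0.4969 -0.0271  0.0748] F [-0.7 -0.2 -0.3] w 0.0849
t 26.98 tcp [ 0.5317 -0.0306  0.2269] F [ 0.8  0.8 -0.6] w 0.0854
t 28.6 tcp [ 0.3603 -0.1998  0.2999] F [-0.5 -0.3 -1. ] w 0.0854
lane rect 713 [-51.2  -1.6] [101.8  95.6] 0.5 z [0.029  0.0346 0.0398] x [-0.1008 -0.0012] y [-0.0379  0.045 ]
0.59 [269. 187.] [-0.0242  0.0056  0.0346] [array([-24.1,   5.7]), array([80.7, 48.3]), np.float64(89.7)]
```

View pics/f.png

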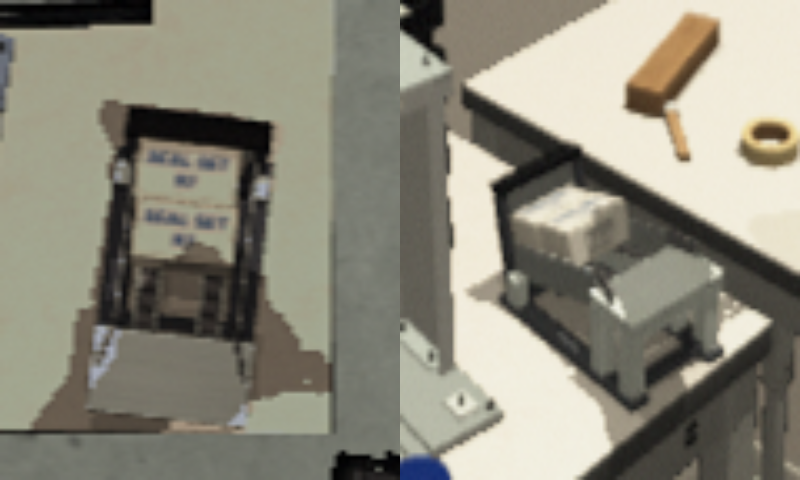

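Both cartons lie flat and square in the lane, touching, with the gate down. Together they span lane x from -101 to -1 mm, and the arm is clear of everything.

```bash
python3 -c "
from h import *
ctrl.pause(.3); ticket.close_job()"
```

```text
the job is handed in; nothing more can be done
```

I finished the restock and handed the job in at about 29 s of the 64 s allowed; the hand-in gives no verdict, so the result below rests on my own checks.

- **Gate:** I pressed the push bar down with the shut fingers until the force rose to about 18 N. The bar top then measured 0.108 m in the depth image, which is where it should be with the gate fully down.
- **First carton:** I pushed it over the crest without lifting it, and it ran down to the gate. Its centre is about 24–26 mm uphill of the gate face, about 5–6 mm off-centre, with its top 34.6 mm above the wheels.
- **Second carton:** I gripped it across its 50 mm side and set it down tilted with the lane. I let go once it touched the wheels, and it rolled up against the first.
- **Final look:** The pair spans lane x from -101 to -1 mm, which puts the second carton's centre about 76 mm uphill of the gate face. Both are flat and square, with the print the right way up.

Two checks were weaker:

- **Second carton's position:** The last network pass reported only the first carton. The second carton's position comes from the combined outline and the picture. The outline's width (96 mm) also took in stray points beyond the cartons.
- **Bystanders:** I did not re-measure them. The tape roll looks unmoved in the pictures, and the arm stayed well away from the others.

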